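# Snap the power board into the induction hob

### The arm

A 6-joint arm with a two-finger parallel gripper is mounted at the origin on the work surface. World frame = base frame: x ahead of the robot, y to its left, z up, the work surface at z = 0. Lengths are in mm, angles in rad, forces in N, time in s.
With the tool pointing down it reaches from about 350 to 775 mm from the base axis. Payload 7.3 kg.
Tool frame: the origin (TCP) lies on the centre line of the jaws, within the pads' length; the fingertips stand 17 mm ahead of it and the grasp point (between the pads) lies 2 mm behind it; z points along the fingers, y is the line along which they close (so a half turn about z gives the same grasp; the last joint's range is limited). The gripper opens to 92 mm and grips with 3 to 60 N. Pads are 19 mm wide; open, the fingers measure 130 mm over their backs; the gripper's body (75 mm by 190 mm) begins 47 mm behind the grasp point.
Start: joints at [0.966, 0.342, 1.524, -0, 1.275, -0.146], TCP at [232.496, 470.732, 243.741] pointing down, gripper open.
Joint ranges: [-2.53, 2.53], [-0.77, 2.02], [0.04, 2.7], [-1, 4.14], [0.28, 2.66], [-3.11, 3.11]. Speed limits (rad/s): [2.57, 2.57, 3.14, 3.14, 3.14, 3.14].

### API

Orientations are given as [roll, pitch, yaw] about the fixed x, y, z axes, in that order (R = Rz(yaw) Ry(pitch) Rx(roll)).
In Python, from plant import bot gives the robot as it stands. The module is installed in compiled form; this text tells all that it offers.
- The arm moves only by the shell command python3 -m pendant 'ROWS'. ROWS is JSON, a list of rows, each a list of 3 entries, a list of its own where there are three numbers: the shift along the world's x, y, z as a fraction of full scale, then the turn, a rotation vector about the world's x, y, z as a fraction of full scale, then the opening, from -1 (shut) to 1 (fully open), so that 0 is half open. In form: [[[tx, ty, tz], [rx, ry, rz], claw], ...]. A call has exactly 10 rows; each row shifts and turns the commanded pose from where the row before left it; what a row does not reach is not made up. Full scale, the value 1, is 30 mm for a shift and 0.12 rad for a turn. A row lasts 1/12 s, in which the tool goes at most 41.7 mm and 7.16 degrees, less where a joint would pass 70% of its speed; a pose out of reach is approached as far as the arm can. A call with a number of a shift or a turn outside -1 to 1 is refused whole. A call with a gripper value outside its range is refused whole. The fingers move at their own pace and stop on an object; the grip force is fixed at half the most. Time passes only in rows, so rows that do not move let the fingers close, or fill a call up. It gives the time, the measured TCP pose, the force, the opening and the grip force at its end, in the units of the state.
- bot.get_obs(): the state, without advancing time (a new reading comes with each control period).
- bot.capture(name): name is "scene" or "top" or "wrist"; returns the picture (420x560x3 uint8, blue, green, red); there is no depth.
- bot.camera_params(name): a dict with "fovy" (degrees; the focal length in pixels is half the picture's height over the tangent of half this angle, whatever the lens; pixels are square), "cx", "cy" (the principal point, pixels), "distortion" ([k1, k2, p1, p2, k3] as OpenCV has them; the pictures are not rectified), "camera_from_world" (4x4, takes a point from world to camera coordinates). Camera axes: x right, y down, z forward; pixel columns grow to the right and rows downward; lengths in mm; the calibration is good to about 2 mm. A picture is of the moment at which its call begins: read the wrist's pose just before it. camera_params takes no time and is no camera call; for the wrist camera it gives the pose at the moment of the call.
- bot.close_job(): hands the job in; it is judged then, once.
The state is a dict: "time": time; "joint_positions": joint angles; "dq": joint speeds; "tau": joint torques, N m; "tool_pos": TCP position; "tcp_rot": TCP orientation; "contact_force": force on the tool from outside, world axes, zero at the start; "moment": the same for the moment, N m; "grip_width": finger opening in mm; "finger_force": force on a finger pad.
Only numpy, scipy, OpenCV 4.12 (cv2) and the standard library are available. Lean on these libraries where they do the work, as an engineer would, in place of code of your own. Each camera call takes 0.05 s, during which the arm holds its last target. There are 200 camera calls.

### The job

Fit the repaired green power board into the open induction hob: take it by its heatsink, lay it on the four white snap posts with its white socket end away from the fan, then push it down beside one post after the other until every post has clicked through and the board sits fully home all round. Push firmly but gently, never so hard that the board could crack, and leave everything else on the table where it is.

Things in the scene. Friction and masses are not known exactly. Their poses are not given: they have to be found in the camera images.
- heatsink (a point): centre (half-way up) of the finned aluminium heatsink in the middle of the loose board; this is the grip. 34 mm wide (board's x), 70 mm long (y), 44 mm tall, standing on the board's top face, so this point is 22 mm above that face (25 above its underside). Axes as the board's. The board balances within 3 mm of it
- board: green power board, 110 (its x) x 150 (its y) x 3 mm, 0.2 to 0.4 kg with its parts; origin: centre of its underside; y points to the end with the white plug socket, z up. Besides the heatsink only two black capacitors (20 mm tall) at the -y end and a yellow part and the socket (14 mm) at the +y end stand up, all within 25 mm of the long middle line. It lies flat on a fixed pink foam pad, 8 mm thick
- hob (a joint): how far the hob has gone down on its soft rubber feet (m): 0 unloaded, 1 mm for every 7 N pushed down on it or on the board in it; it springs back. The board may crack above 32 N (4.6 mm), its own weight included
- case (a point): black open lower case of the hob, 270 (x) x 330 (y) mm, rim 50 mm above this point (centre of its underside, 3 mm above the table). x points from the control strip (narrow green strip with round keys) across the case, y from the fan to the board posts. It cannot slide
- fan (a point): centre of the top of the square grey 80 mm cooling fan fixed in the hob, 13 mm above the posts' shoulders; the middle of the four posts is 142 mm from here along the hob's +y
- hole1 (a point): centre of the board's mounting hole 1 (8 mm wide, gold-rimmed) at the board's underside, at x, y = (-46, -66) mm from the middle of the board; belongs on post 1
- hole2 (a point): centre of the board's mounting hole 2 (8 mm wide, gold-rimmed) at the board's underside, at x, y = (-46, +66) mm from the middle of the board; belongs on post 2
- hole3 (a point): centre of the board's mounting hole 3 (8 mm wide, gold-rimmed) at the board's underside, at x, y = (+46, +66) mm from the middle of the board; belongs on post 3
- hole4 (a point): centre of the board's mounting hole 4 (8 mm wide, gold-rimmed) at the board's underside, at x, y = (+46, -66) mm from the middle of the board; belongs on post 4
- press1 (a point): bare spot on the board's top face where a closed gripper's tips can push hole 1 down: at x, y = (-46, -40) mm, 26 mm from the hole along the long edge, 9 mm in from that edge
- press2 (a point): bare spot on the board's top face where a closed gripper's tips can push hole 2 down: at x, y = (-46, +40) mm, 26 mm from the hole along the long edge, 9 mm in from that edge
- press3 (a point): bare spot on the board's top face where a closed gripper's tips can push hole 3 down: at x, y = (+46, +40) mm, 26 mm from the hole along the long edge, 9 mm in from that edge
- press4 (a point): bare spot on the board's top face where a closed gripper's tips can push hole 4 down: at x, y = (+46, -40) mm, 26 mm from the hole along the long edge, 9 mm in from that edge
- post1 (a point): white nylon snap post 1 of the hob, at the corner near the control strip and the fan: centre of the top of its round shoulder, 24 mm above the case point, on which the board's underside is when home. The posts form a rectangle of 92 (hob's x) x 132 mm (y). Above each shoulder a pointed nose rises 15.5 mm, 6.4 mm thick at its foot, with two sprung barbs, 11 mm across; spring wings (17 mm across) stand 4 mm above the shoulder
- post2 (a point): white nylon snap post 2 of the hob, at the corner near the control strip, away from the fan: centre of the top of its round shoulder, 24 mm above the case point, on which the board's underside is when home. The posts form a rectangle of 92 (hob's x) x 132 mm (y). A board laid on hangs on the barbs' slopes, about 8 mm too high, until pushed past them. The wings then push back up, so only a board pushed right down to the shoulder is caught under the barbs
- post3 (a point): white nylon snap post 3 of the hob, at the corner away from both: centre of the top of its round shoulder, 24 mm above the case point, on which the board's underside is when home. The posts form a rectangle of 92 (hob's x) x 132 mm (y). Clicking one post through takes about 12 to 19 N on its press spot; above 32 N, its weight included, the board may crack
- post4 (a point): white nylon snap post 4 of the hob, at the corner near the fan, away from the control strip: centre of the top of its round shoulder, 24 mm above the case point, on which the board's underside is when home. The posts form a rectangle of 92 (hob's x) x 132 mm (y)
- spares: clear tray of spare posts on the foam, 60 x 44 x 20 mm; a loose bystander to be left alone; origin at its underside
- coil: round copper coil, 170 mm across, 11 mm tall; a loose bystander to be left alone; origin at its underside
- screwdriver: screwdriver; a loose bystander to be left alone; origin at its underside
- screwdish: steel bowl, 100 mm across, 35 mm tall; a loose bystander to be left alone; origin at its underside
- mug: white mug, 80 mm across, 95 mm tall; a loose bystander to be left alone; origin at its underside
- tape: yellow roll of tape, 90 mm across, 24 mm tall; a loose bystander to be left alone; origin at its underside
- jar: jar with a red lid, 68 mm across, 100 mm tall; a loose bystander to be left alone; origin at its underside
There are look-alikes about, which are no part of the job. Leave any purple or red look-alike of the board alone.

How it is judged:
By the outcome, as a careful person would: the job done as asked, in the order asked, and still so for the second after the job is handed in, with the robot touching nothing.
It also fails if it takes over 66 s, if anything falls off the work surface, if the arm or the gripper's body presses on something with over 40 N, if the wrist force passes 120 N, or if a joint passes its speed limit or range.

## Working session

There is one attempt and no reset: what is moved stays moved. The work goes in short steps, Python scripts to look and compute and a shell command to move; the robot and the scene stay as the last step left them, time stands still between calls to the robot, and variables do not carry over. Pictures are saved under pics/ and viewed, at most 10 in all, crops included, and the job is handed in when it is done.

```bash
mkdir -p pics; python3 - <<'E'
from plant import bot
import cv2,numpy as np
a=bot.capture("top");b=bot.capture("scene")
cv2.imwrite("pics/top.png",a);cv2.imwrite("pics/scene.png",b)
for n in("top","scene","wrist"):
    p=bot.camera_params(n);print(n,p["fovy"],p["cx"],p["cy"],p["distortion"]);print(np.round(p["camera_from_world"],3).tolist())
o=bot.get_obs();print(o)
E
```

```text
top 46.97488504736249 280.43062859037275 205.58583584335534 [0.04189355 0.         0.         0.         0.        ]
[[-0.006, -1.0, 0.02, -20.825], [-0.991, 0.003, -0.133, 556.664], [0.133, -0.021, -0.991, 1368.441], [0.0, 0.0, 0.0, 1.0]]
scene 57.74869134950768 283.3180611457047 211.34416311055378 [-0.07665676  0.          0.          0.          0.        ]
[[0.83, 0.557, -0.012, -430.583], [0.345, -0.532, -0.773, -145.702], [-0.437, 0.637, -0.634, 1479.873], [0.0, 0.0, 0.0, 1.0]]
wrist 67.26257893393084 283.40930623909327 206.00347809005495 [-0.03612308  0.          0.          0.          0.        ]
[[0.442, 0.897, -0.001, -523.592], [0.861, -0.425, 0.279, -35.607], [0.249, -0.124, -0.96, 389.396], [0.0, 0.0, 0.0, 1.0]]
{'time': 0.1, 'joint_positions': array([ 9.65978913e-01,  3.42645238e-01,  1.52489231e+00,  1.50672894e-05,
        1.27539372e+00, -1.46017141e-01]), 'dq': array([ 9.11863496e-05,  7.26526480e-04, -3.62171231e-03, -1.39572386e-03,
        2.89283734e-04,  5.87541936e-04]), 'tau': array([ 7.57335947e-04, -4.32004023e+01, -2.44693297e+01,  7.18284189e-02,
        5.25522628e-02, -2.96268695e-05]), 'tool_pos': array([232.30577834, 470.4447033 , 243.12867956]), 'tcp_rot': array([-3.14027038e+00, -2.09021883e-04,  2.68278785e+00]), 'contact_force': array([ 0.04558891, -0.13257162,  0.21448781]), 'moment': array([0.01977147, 0.02105416, 0.03678111]), 'finger_force': 0.0, 'grip_width': 92.1556340833262}
```

View pics/top.png

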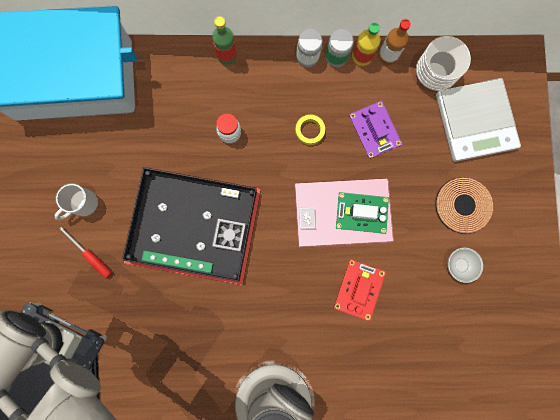

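View pics/scene.png

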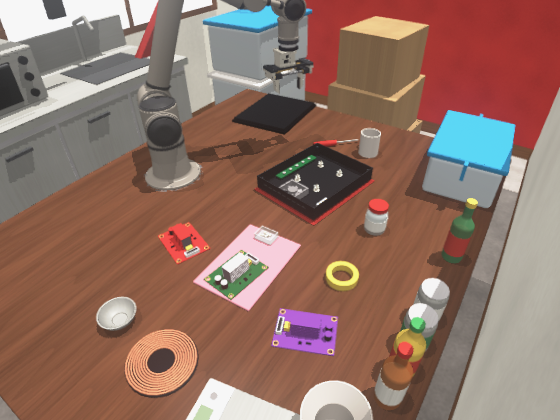

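The top view shows the hob at about (193,225), with its fan at (229,234). Post noses are at (162,207), (207,215), (155,238) and (201,246), and the control strip is below them. The board's heatsink is at about (366,212) with the socket end to the left, so it already points roughly the right way. Next I'll get coarse positions.

```bash
cat > h.py <<'E'
from plant import bot
import cv2,numpy as np
class Cam:
    def __init__(s,n,shot=True):
        s.p=bot.camera_params(n)
        if shot: s.im=bot.capture(n)
        f=210/np.tan(np.radians(s.p["fovy"])/2)
        s.K=np.array([[f,0,s.p["cx"]],[0,f,s.p["cy"]],[0,0,1.]]);s.d=np.array(s.p["distortion"]);T=np.array(s.p["camera_from_world"])
        s.R=T[:3,:3];s.t=T[:3,3];s.c=-s.R.T@s.t
    def ray(s,px):
        u=cv2.undistortPoints(np.array(px,float).reshape(-1,1,2),s.K,s.d).reshape(-1,2)
        return np.c_[u,np.ones(len(u))]@s.R
    def plane(s,px,z):
        r=s.ray(px);return s.c+r*((z-s.c[2])/r[:,2:])
    def proj(s,P):
        return cv2.projectPoints(np.array(P,float).reshape(-1,3),cv2.Rodrigues(s.R)[0],s.t,s.K,s.d)[0].reshape(-1,2)
def tri(c1,p1,c2,p2):
    A=np.zeros((3,3));b=np.zeros(3)
    for c,p in((c1,p1),(c2,p2)):
        r=c.ray([p])[0];r/=np.linalg.norm(r);M=np.eye(3)-np.outer(r,r);A+=M;b+=M@c.c
    return np.linalg.solve(A,b)
def show(px,n):cv2.imwrite("pics/"+n,px)
E
python3 - <<'E'
from h import *
c=Cam("top",0);np.set_printoptions(precision=1,suppress=True)
print(c.plane([(229,234)],40));P=c.plane([(201,246),(155,238),(162,207),(207,215)],38);print(P,P.mean(0))
d=P[1]+P[2]-P[0]-P[3];print("hob yaw",np.arctan2(-d[0],d[1]))
print(c.plane([(366,212)],52),c.plane([(340,194),(339,229),(388,233),(390,196)],11),c.plane([(308,218)],20))
E
```

```text
[[474.4 124.8  40. ]]
[[440.6 204.6  38. ]
 [464.2 335.7  38. ]
 [553.6 318.3  38. ]
 [529.8 188.8  38. ]] [497.  261.8  38. ]
hob yaw -0.18016862753787327
[[ 535.1 -269.6   52. ]] [[ 594.3 -201.9   11. ]
 [ 489.8 -196.5   11. ]
 [ 477.4 -340.9   11. ]
 [ 587.8 -350.9   11. ]] [[ 521.8 -104.7   20. ]]
```

```bash
python3 -m pendant '[[[0.9,-0.62,0],[0,0,-1],1],[[0.9,-0.62,0],[0,0,-1],1],[[0.9,-0.62,0],[0,0,-1],1],[[0.9,-0.62,0],[0,0,-1],1],[[0.9,-0.62,0],[0,0,-1],1],[[0.9,-0.62,0],[0,0,-1],1],[[0.9,-0.62,0],[0,0,-1],1],[[0.9,-0.62,0],[0,0,-1],1],[[0.9,-0.62,0],[0,0,-1],1],[[0.9,-0.62,0],[0,0,-0.8],1]]'
python3 -m pendant '[[[0,0,0],[0,0,-0.5],1],[[0,0,0],[0,0,0],1],[[0,0,0],[0,0,0],1],[[0,0,0],[0,0,0],1],[[0,0,0],[0,0,0],1],[[0,0,0],[0,0,0],1],[[0,0,0],[0,0,0],1],[[0,0,0],[0,0,0],1],[[0,0,0],[0,0,0],1],[[0,0,0],[0,0,0],1]]'
python3 - <<'E'
from h import *
c=Cam("wrist");show(c.im,"w1.png");import pickle
c2=dict(p=c.p,im=c.im);pickle.dump(c2,open("v1.pkl","wb"))
E
```

```text
time: 0.93
tool_pos: [503.5, 283.5, 243.3]
tcp_rot: [-3.141, 0.0, 1.501]
contact_force: [0.6, 0.4, -0.7]
grip_width: 92.0
finger_force: 0.0
time: 1.77
tool_pos: [502.4, 284.9, 243.8]
tcp_rot: [3.141, -0.0, 1.447]
contact_force: [0.7, 1.5, -0.4]
grip_width: 91.7
finger_force: 0.0
```

View pics/w1.png

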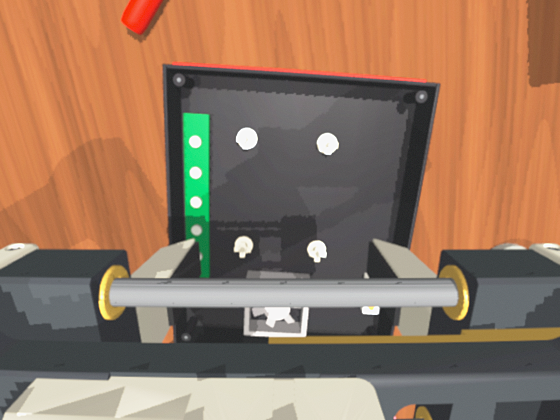

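The wrist view shows the post shoulders at about (247,138) for post 2, (327,143) for post 3, (243,246) for post 1 and (316,250) for post 4. I'll take a second view from a shifted place and enlarge the posts from both.

```bash
python3 -m pendant '[[[0,-0.8,-0.5],[0,0,-0.1],1],[[0,-0.8,-0.5],[0,0,-0.1],1],[[0,-0.8,-0.5],[0,0,-0.1],1],[[0,-0.4,-0.5],[0,0,-0.1],1],[[0,0,0],[0,0,0],1],[[0,0,0],[0,0,0],1],[[0,0,0],[0,0,0],1],[[0,0,0],[0,0,0],1],[[0,0,0],[0,0,0],1],[[0,0,0],[0,0,0],1]]'
python3 - <<'E'
from h import *
import pickle
c=Cam("wrist");pickle.dump(dict(p=c.p,im=c.im),open("v2.pkl","wb"))
v1=pickle.load(open("v1.pkl","rb"))
T1=np.array(v1["p"]["camera_from_world"]);c1=Cam("wrist",0);c1.R=T1[:3,:3];c1.t=T1[:3,3];c1.c=-c1.R.T@c1.t;c1.im=v1["im"]
a1=[(243,246),(247,138),(327,143),(316,250)]
P=c1.plane(a1,27);print(P);a2=c.proj(P);print(a2)
rows=[]
for k,(cc,a) in enumerate(((c1,a1),(c,a2))):
    r=[]
    for x,y in a:
        x,y=int(round(x)),int(round(y));q=cc.im[max(0,y-18):max(0,y-18)+36,x-18:x+18];print(k,x-18,max(0,y-18))
        r.append(cv2.resize(q,(196,196),interpolation=cv2.INTER_CUBIC))
    rows.append(np.hstack(r))
show(np.vstack(rows),"posts.png")
E
```

```text
time: 2.65
tool_pos: [502.7, 201.5, 184.4]
tcp_rot: [3.14, -0.001, 1.4]
contact_force: [-0.1, 0.2, -0.1]
grip_width: 91.7
finger_force: 0.0
[[443.97948899 211.17977729  27.        ]
 [468.82975201 338.66030998  27.        ]
 [556.5428065  322.29729846  27.        ]
 [532.12987302 194.89844084  27.        ]]
[[221.5104797  194.57203206]
 [217.25176447  49.13212345]
 [320.24348478  50.56593648]
 [313.68301924 195.62354382]]
0 225 228
0 229 120
0 309 125
0 298 232
1 204 177
1 199 31
1 302 33
1 296 178
```

View pics/posts.png

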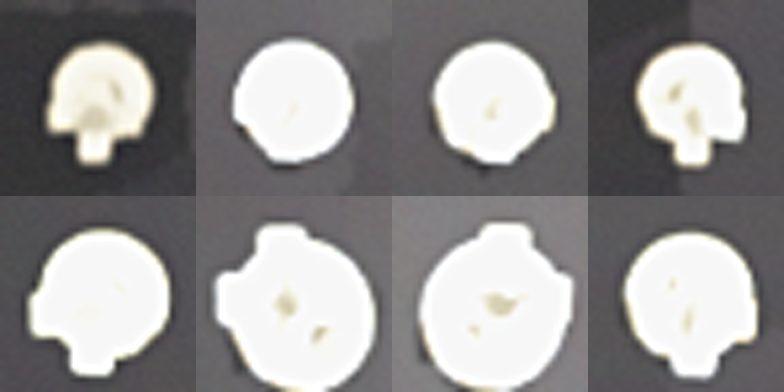

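Both views show round white shoulders, with the noses leaning out as stubs. I'll triangulate the circle centres.

```bash
cat > posts.py <<'E'
from h import *
import pickle
def load(f):
    v=pickle.load(open(f,"rb"));c=Cam("wrist",0);T=np.array(v["p"]["camera_from_world"]);c.R=T[:3,:3];c.t=T[:3,3];c.c=-c.R.T@c.t;c.im=v["im"];return c
E
python3 - <<'E'
from posts import *
np.set_printoptions(precision=1,suppress=True)
c1=load("v1.pkl");c2=load("v2.pkl")
s=36/196
def px(o,l):return [(x-.5+(X+.5)*s,y-.5+(Y+.5)*s) for (x,y),(X,Y) in zip(o,l)]
a1=px([(225,228),(229,120),(309,125),(298,232)],[(100,94),(98,100),(101,100),(102,97)])
a2=px([(204,177),(199,31),(302,33),(296,178)],[(105,98),(107,122),(101,120),(102,102)])
P=np.array([tri(c1,p,c2,q) for p,q in zip(a1,a2)]);print(P)
for c,a in((c1,a1),(c2,a2)):
    Q=c.plane(a,27);m=Q.mean(0);print(Q,m)
    d1=Q[1]-Q[0];d2=Q[2]-Q[3];e=Q[3]-Q[0];f=Q[2]-Q[1];print([np.linalg.norm(v) for v in(d1,d2,e,f)])
    d=d1+d2;e=e+f;print("yaw",np.round([np.arctan2(-d[0],d[1]),np.arctan2(e[1],e[0])],4))
E
```

```text
[[442.6 208.7  17. ]
 [466.9 338.1  14.3]
 [558.1 321.   13.9]
 [533.1 191.9  18.7]]
[[444.2 212.7  27. ]
 [468.4 338.8  27. ]
 [556.7 322.3  27. ]
 [532.6 195.6  27. ]] [500.5 267.3  27. ]
[np.float64(128.38634637945555), np.float64(128.96045997222342), np.float64(90.05871023058667), np.float64(89.83536481356533)]
yaw [-0.2 -0.2]
[[445.3 210.9  27. ]
 [469.  335.5  27. ]
 [556.  319.1  27. ]
 [532.6 194.1  27. ]] [500.7 264.9  27. ]
[np.float64(126.77340329623784), np.float64(127.13680302360417), np.float64(88.96687071186152), np.float64(88.52493563882435)]
yaw [-0.2 -0.2]
```

```bash
python3 - <<'E'
from posts import *
np.set_printoptions(precision=1,suppress=True)
c1=load("v1.pkl");c2=load("v2.pkl");s=36/196
def px(o,l):return (o[0]-.5+(l[0]+.5)*s,o[1]-.5+(l[1]+.5)*s)
print("noses",tri(c1,px((225,228),(95,160)),c2,px((204,177),(93,177-5))),tri(c1,px((298,232),(104,160)),c2,px((296,178),(106,173))))
# red rim strip / rim corners view composite
a=cv2.resize(c1.im[40:300,130:470],None,fx=1.15,fy=1.15);b=cv2.resize(c2.im[0:300,130:470],None,fx=1.15,fy=1.15)
h=max(a.shape[0],b.shape[0]);a=np.vstack([a,np.zeros((h-a.shape[0],a.shape[1],3),np.uint8)])
show(np.hstack([a,b]),"rim.png")
for c in(c1,c2):
    hsv=cv2.cvtColor(c.im,cv2.COLOR_BGR2HSV);m=cv2.inRange(hsv,(50,120,60),(80,255,255))
    n,l,st,ce=cv2.connectedComponentsWithStats(m);i=1+st[1:,4].argmax();print(st[i],c.plane([ce[i]],10)); 
    k=np.argwhere(l==i)[:,::-1];print(cv2.boxPoints(cv2.minAreaRect(k.astype(np.float32))).tolist())
E
```

```text
noses [441.5 199.3  32.5] [531.3 182.2  31.4]
[ 183  113   27  165 3112] [[399.3 292.7  10. ]]
[[183.0, 113.0], [209.0, 113.0], [209.0, 277.0], [183.0, 277.0]]
[ 134   20   50  219 6093] [[395.3 285.8  10. ]]
[[133.2411651611328, 20.135299682617188], [167.49998474121094, 17.50000762939453], [184.44117736816406, 237.7353057861328], [150.18235778808594, 240.37060546875]]
```

View pics/rim.png

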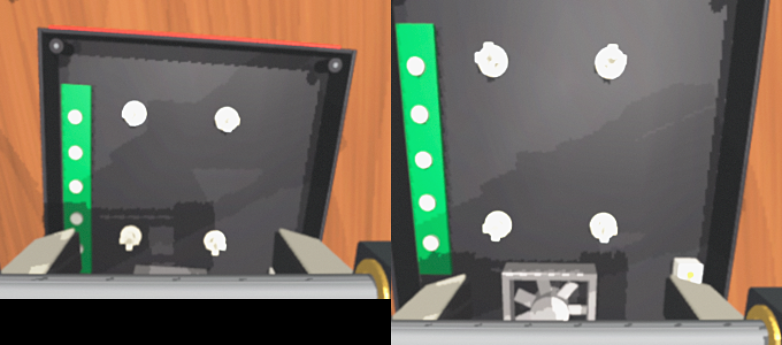

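The second picture shows the posts as white discs with raised tips and the fan at the bottom. The disc spacing (92 x 132) and triangulation agree at z≈16, so the big disc looks like a foot under the shoulder. The centre estimate also agrees with fan +142 mm. Board next, where its known size will check the wrist camera's scale.

```bash
python3 -m pendant '[[[0.1,-1,0],[0,0,0.09],1],[[0.1,-1,0],[0,0,0.09],1],[[0.1,-1,0],[0,0,0.09],1],[[0.1,-1,0],[0,0,0.09],1],[[0.1,-1,0],[0,0,0.09],1],[[0.1,-1,0],[0,0,0.09],1],[[0.1,-1,0],[0,0,0.09],1],[[0.1,-1,0],[0,0,0.09],1],[[0.1,-1,0],[0,0,0.09],1],[[0.1,-1,0],[0,0,0.09],1]]'
python3 -m pendant '[[[0,-1,0],[0,0,0],1],[[0,-1,0],[0,0,0],1],[[0,-1,0],[0,0,0],1],[[0,-1,0],[0,0,0],1],[[0,-0.5,0],[0,0,0],1],[[0,0,0],[0,0,0],1],[[0,0,0],[0,0,0],1],[[0,0,0],[0,0,0],1],[[0,0,0],[0,0,0],1],[[0,0,0],[0,0,0],1]]'
python3 - <<'E'
from posts import *
c=Cam("wrist");pickle.dump(dict(p=c.p,im=c.im),open("v3.pkl","wb"));show(c.im,"w3.png")
E
```

```text
time: 3.53
tool_pos: [532.6, -100.5, 184.1]
tcp_rot: [3.141, 0.0, 1.508]
contact_force: [0.1, 0.3, 0.4]
grip_width: 92.0
finger_force: 0.0
time: 4.37
tool_pos: [532.7, -232.8, 183.9]
tcp_rot: [3.141, -0.0, 1.509]
contact_force: [0.6, -0.0, 0.1]
grip_width: 91.8
finger_force: 0.0
```

View pics/w3.png

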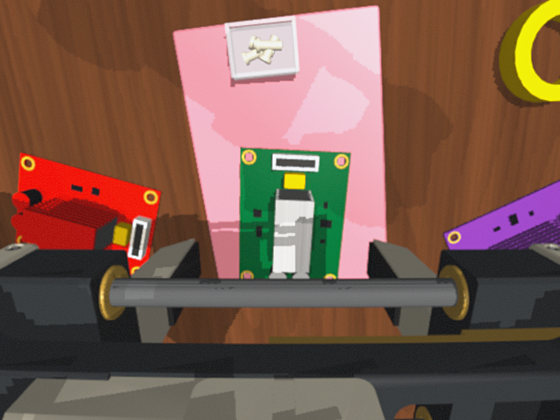

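Holes 2 and 3 are at about (249,157) and (341,161), and the heatsink top runs from (278,200) to (310,275). For the second view I'll move 70 mm in -y.

```bash
python3 -m pendant '[[[0,-0.8,0],[0,0,0],1],[[0,-0.8,0],[0,0,0],1],[[0,-0.8,0],[0,0,0],1],[[0,0,0],[0,0,0],1],[[0,0,0],[0,0,0],1],[[0,0,0],[0,0,0],1],[[0,0,0],[0,0,0],1],[[0,0,0],[0,0,0],1],[[0,0,0],[0,0,0],1],[[0,0,0],[0,0,0],1]]'
python3 - <<'E'
from posts import *
c=Cam("wrist");pickle.dump(dict(p=c.p,im=c.im),open("v4.pkl","wb"))
a=load("v3.pkl").im
x=np.hstack([cv2.resize(a[130:285,220:370],(396,409)),cv2.resize(c.im[0:230,190:390],(404,465))[:409]])
show(x,"b.png")
for i in(a,c.im):
    hsv=cv2.cvtColor(i,cv2.COLOR_BGR2HSV)
    m=cv2.inRange(hsv,(18,60,80),(32,255,255));n,l,st,ce=cv2.connectedComponentsWithStats(m)
    print([(st[k].tolist(),np.round(ce[k],1).tolist()) for k in range(1,n) if 25<st[k,4]<600 and 200<ce[k][0]<400])
E
```

```text
time: 5.25
tool_pos: [532.6, -305.7, 183.9]
tcp_rot: [3.141, 0.0, 1.508]
contact_force: [0.3, 0.4, 0.2]
grip_width: 92.0
finger_force: 0.0
[([242, 150, 15, 15, 111], [248.8, 156.7]), ([334, 154, 15, 15, 115], [341.0, 161.2]), ([283, 172, 23, 18, 358], [294.0, 180.7]), ([241, 270, 13, 9, 52], [246.9, 274.0]), ([324, 274, 12, 6, 37], [329.5, 276.0])]
[([234, 71, 16, 16, 134], [241.3, 78.4]), ([333, 76, 15, 16, 108], [339.5, 83.4]), ([278, 94, 24, 18, 385], [289.5, 102.7]), ([234, 207, 14, 14, 96], [240.2, 213.7]), ([321, 211, 14, 13, 94], [327.9, 217.5])]
```

View pics/b.png

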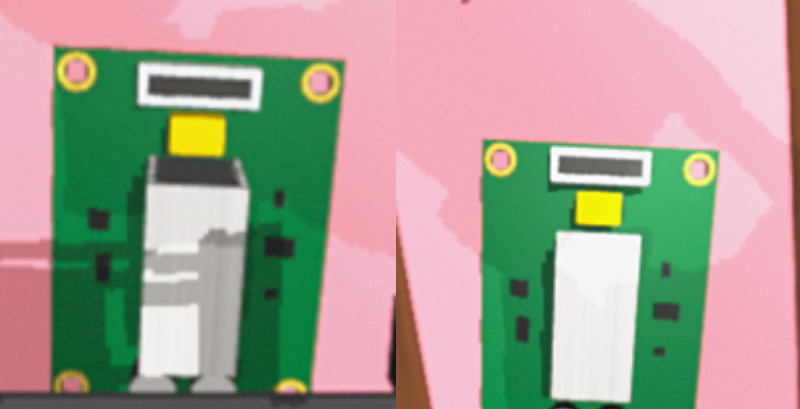

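```bash
python3 - <<'E'
from posts import *
np.set_printoptions(precision=1,suppress=True)
c3=load("v3.pkl");c4=load("v4.pkl")
print(tri(c3,(248.8,156.7),c4,(241.3,78.4)),tri(c3,(341,161.2),c4,(339.5,83.4)),tri(c3,(276.1,199.7),c4,(269.7,114.9)),tri(c3,(313.6,201.6),c4,(311.3,116.3)))
for z in(11,1):
    H=c4.plane([(240.2,213.7),(241.3,78.4),(339.5,83.4),(327.9,217.5)],z);print(z,H,H.mean(0))
    d=H[1]+H[2]-H[0]-H[3];e=H[3]+H[2]-H[0]-H[1];print("len",[np.linalg.norm(H[i]-H[j]) for i,j in((0,1),(3,2),(0,3),(1,2))],"yaw %.4f %.4f"%(np.arctan2(-d[0],d[1]),np.arctan2(e[1],e[0])))
for z in(55,45):
    S=c4.plane([(269.7,114.9),(311.3,116.3),(306.8,199.5),(266.2,198.5)],z);print(S,S.mean(0),np.linalg.norm(S[0]-S[1]),np.linalg.norm(S[2]-S[1]))
c1=load("v1.pkl");c2=load("v2.pkl");s=36/196
def px(o,l):return [(x-.5+(X+.5)*s,y-.5+(Y+.5)*s) for (x,y),(X,Y) in zip(o,l)]
a1=px([(225,228),(229,120),(309,125),(298,232)],[(100,94),(98,100),(101,100),(102,97)])
a2=px([(204,177),(199,31),(302,33),(296,178)],[(105,98),(107,122),(101,120),(102,102)])
for c,a in((c1,a1),(c2,a2)):
    Q=c.plane(a,16);d=Q[1]+Q[2]-Q[0]-Q[3];e=Q[3]+Q[2]-Q[0]-Q[1];print(Q.mean(0),"yaw %.4f %.4f"%(np.arctan2(-d[0],d[1]),np.arctan2(e[1],e[0])))
E
```

```text
[ 500.9 -196.6   11.4] [ 591.9 -206.7   11.4] [ 526.5 -231.1   52.9] [ 560.1 -234.4   55. ]
11 [[ 486.6 -327.8   11. ]
 [ 500.7 -196.6   11. ]
 [ 591.8 -206.6   11. ]
 [ 577.6 -337.7   11. ]] [ 539.2 -267.2   11. ]
len [np.float64(132.00227822381657), np.float64(131.8588543677377), np.float64(91.54053550862979), np.float64(91.65271246716539)] yaw -0.1071 -0.1092
1 [[ 485.  -330.9    1. ]
 [ 499.5 -195.5    1. ]
 [ 593.5 -205.8    1. ]
 [ 578.9 -341.1    1. ]] [ 539.2 -268.3    1. ]
len [np.float64(136.2174172213789), np.float64(136.06941350882278), np.float64(94.46363718742), np.float64(94.57939621649942)] yaw -0.1071 -0.1092
[[ 526.4 -231.1   55. ]
 [ 560.5 -234.4   55. ]
 [ 553.8 -304.9   55. ]
 [ 518.1 -301.8   55. ]] [ 539.7 -268.1   55. ] 34.22348958742933 70.88688338069481
[[ 526.  -231.1   45. ]
 [ 561.4 -234.5   45. ]
 [ 554.4 -307.7   45. ]
 [ 517.4 -304.4   45. ]] [ 539.8 -269.4   45. ] 35.49497094990121 73.52049415939737
[500.1 264.5  16. ] yaw -0.1889 -0.1872
[500.2 264.5  16. ] yaw -0.1864 -0.1884
```

Calibration is good: holes triangulate to z=11.4 with 132 x 92 spacing, and the heatsink is 34 x 70 at z≈54. Board centre is (539.3,-267.5), yaw -0.108. Post centre is (500.2,264.5), yaw -0.1875. Now grasp.

```bash
python3 -m pendant '[[[0.12,0.63,0],[0,0,-0.19],1],[[0.11,0.64,0],[0,0,-0.19],1],[[0,0,-0.9],[0,0,0],1],[[0,0,-0.9],[0,0,0],1],[[0,0,-0.9],[0,0,0],1],[[0,0,-0.9],[0,0,0],1],[[0,0,-0.7],[0,0,0],1],[[0,0,-0.6],[0,0,0],1],[[0,0,0],[0,0,0],1],[[0,0,0],[0,0,0],1]]'
python3 -m pendant '[[[0,0,0],[0,0,0],1],[[0,0,0],[0,0,0],-1],[[0,0,0],[0,0,0],-1],[[0,0,0],[0,0,0],-1],[[0,0,0],[0,0,0],-1],[[0,0,0],[0,0,0],-1],[[0,0,0],[0,0,0],-1],[[0,0,0],[0,0,0],-1],[[0,0,0],[0,0,0],-1],[[0,0,0],[0,0,0],-1]]'
```

```text
time: 6.13
tool_pos: [539.0, -267.8, 36.2]
tcp_rot: [-3.14, -0.001, 1.461]
contact_force: [-0.0, -0.5, 1.1]
grip_width: 91.7
finger_force: 0.0
time: 6.97
tool_pos: [539.4, -268.1, 36.7]
tcp_rot: [-3.142, -0.0, 1.461]
contact_force: [0.5, 0.1, 0.4]
grip_width: 36.4
finger_force: 0.0
```

```bash
python3 -m pendant '[[[0,0,0],[0,0,0],-1],[[0,0,0],[0,0,0],-1],[[0,0,0],[0,0,0],-1],[[0,0,0],[0,0,0],-1],[[0,0,0.2],[0,0,0],-1],[[0,0,0.5],[0,0,0],-1],[[0,0,0.8],[0,0,0],-1],[[0,0,0.8],[0,0,0],-1],[[0,0,0.7],[0,0,0],-1],[[0,0,0],[0,0,0],-1]]'
```

```text
time: 7.8
tool_pos: [541.4, -269.3, 131.2]
tcp_rot: [3.135, 0.003, 1.461]
contact_force: [1.1, 0.2, -3.0]
grip_width: 33.5
finger_force: 30.0
```

```bash
python3 -m pendant '[[[-0.065,0.5,0],[0,0,-0.03],-1],[[-0.065,0.9,0],[0,0,-0.03],-1],[[-0.065,0.95,0],[0,0,-0.03],-1],[[-0.065,0.95,0],[0,0,-0.03],-1],[[-0.065,0.95,0],[0,0,-0.03],-1],[[-0.065,0.95,0],[0,0,-0.03],-1],[[-0.065,0.95,0],[0,0,-0.03],-1],[[-0.065,0.95,0],[0,0,-0.03],-1],[[-0.065,0.95,0],[0,0,-0.03],-1],[[-0.065,0.95,0],[0,0,-0.03],-1]]'
python3 -m pendant '[[[-0.065,0.95,0],[0,0,-0.03],-1],[[-0.065,0.95,0],[0,0,-0.03],-1],[[-0.065,0.95,0],[0,0,-0.03],-1],[[-0.065,0.95,0],[0,0,-0.03],-1],[[-0.065,0.95,0],[0,0,-0.03],-1],[[-0.065,0.95,0],[0,0,-0.03],-1],[[-0.065,0.95,0],[0,0,-0.03],-1],[[-0.065,0.95,0],[0,0,-0.03],-1],[[-0.065,0.6,0],[0,0,-0.05],-1],[[-0.065,0.35,0],[0,0,-0.06],-1]]'
python3 -m pendant '[[[0,0,0],[0,0,0],-1],[[0,0,0],[0,0,0],-1],[[0,0,0],[0,0,0],-1],[[0,0,0],[0,0,0],-1],[[0,0,0],[0,0,0],-1],[[0,0,0],[0,0,0],-1],[[0,0,0],[0,0,0],-1],[[0,0,0],[0,0,0],-1],[[0,0,0],[0,0,0],-1],[[0,0,0],[0,0,0],-1]]'
python3 - <<'E'
from posts import *
np.set_printoptions(precision=2,suppress=True)
c=Cam("wrist");pickle.dump(dict(p=c.p,im=c.im),open("v5.pkl","wb"));show(c.im,"w5.png")
o=bot.get_obs();print(o["tool_pos"],o["tcp_rot"],o["contact_force"],o["moment"])
m=cv2.inRange(cv2.cvtColor(c.im,cv2.COLOR_BGR2HSV),(18,60,80),(32,255,255));n,l,st,ce=cv2.connectedComponentsWithStats(m)
print([(st[k].tolist(),np.round(ce[k],1).tolist()) for k in range(1,n) if 25<st[k,4]<900])
E
```

```text
time: 8.63
tool_pos: [518.8, 3.3, 125.4]
tcp_rot: [-3.14, -0.0, 1.425]
contact_force: [1.0, -0.3, -4.1]
grip_width: 34.1
finger_force: 30.0
time: 9.47
tool_pos: [499.2, 260.5, 125.2]
tcp_rot: [-3.14, 0.0, 1.385]
contact_force: [1.3, -1.0, -3.9]
grip_width: 33.8
finger_force: 30.0
time: 10.3
tool_pos: [500.4, 258.3, 126.8]
tcp_rot: [3.141, -0.0, 1.383]
contact_force: [-0.6, 0.4, -4.2]
grip_width: 33.7
finger_force: 30.0
[500.42 258.3  126.79] [ 3.14 -0.    1.38] [ 0.13 -0.38 -4.38] [-0.12  0.1   0.01]
[([180, 115, 29, 29, 391], [194.0, 129.4]), ([359, 115, 28, 30, 403], [372.5, 129.5]), ([208, 265, 16, 57, 510], [214.0, 293.2]), ([344, 265, 16, 57, 493], [352.8, 293.1])]
```

View pics/w5.png

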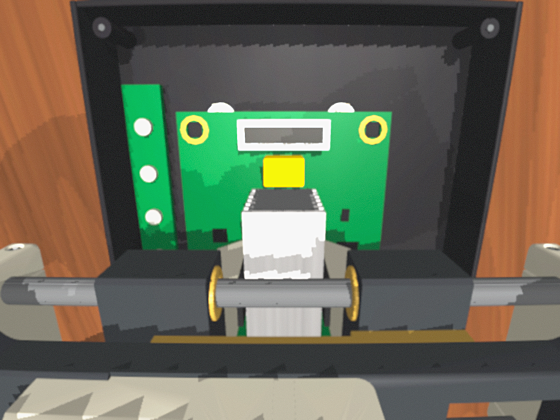

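Board is held level, with holes 2 and 3 at (194,129) and (372.5,129.5) and posts 2 and 3 peeking out behind. Computing the in-hand offset.

```bash
python3 - <<'E'
from posts import *
np.set_printoptions(precision=2,suppress=True)
c=load("v5.pkl")
for z in(99,101.2,103):
    H=c.plane([(194.0,129.4),(372.5,129.5)],z);e=H[1]-H[0];y=np.arctan2(e[1],e[0])
    print(z,H[:,:2],np.linalg.norm(e),"yaw",y,"centre",H.mean(0)[:2]-66*np.array([-np.sin(y),np.cos(y)]))
E
```

```text
99 [[467.6  332.56]
 [558.84 315.23]] 92.86895454516826 yaw -0.18773431765230628 centre [500.9  259.05]
101.2 [[468.21 332.54]
 [558.26 315.43]] 91.65317594371454 yaw -0.18773431765230658 centre [500.92 259.15]
103 [[468.72 332.52]
 [557.78 315.6 ]] 90.65844799707055 yaw -0.1877343176523071 centre [500.93 259.22]
```

```bash
python3 -m pendant '[[[-0.02,0.18,0],[0,0,0],-1],[[0,0,-0.4],[0,0,0],-1],[[0,0,-0.6],[0,0,0],-1],[[0,0,-0.4],[0,0,0],-1],[[0,0,-0.2],[0,0,0],-1],[[0,0,0],[0,0,0],-1],[[0,0,0],[0,0,0],-1],[[0,0,0],[0,0,0],-1],[[0,0,0],[0,0,0],-1],[[0,0,0],[0,0,0],-1]]'
python3 - <<'E'
from posts import *
np.set_printoptions(precision=2,suppress=True)
c=Cam("wrist");o=bot.get_obs();print(o["tool_pos"],o["tcp_rot"],o["contact_force"]);pickle.dump(dict(p=c.p,im=c.im),open("v6.pkl","wb"))
m=cv2.inRange(cv2.cvtColor(c.im,cv2.COLOR_BGR2HSV),(18,60,80),(32,255,255));n,l,st,ce=cv2.connectedComponentsWithStats(m)
q=[ce[k] for k in range(1,n) if 200<st[k,4]<480 and ce[k][1]<200];print(q)
z=o["tool_pos"][2]-25.6;H=c.plane(q,z);e=H[1]-H[0];e=e if e[0]>0 else -e;y=np.arctan2(e[1],e[0]);print(H,y,H.mean(0)[:2]-66*np.array([-np.sin(y),np.cos(y)]))
E
```

```text
time: 11.18
tool_pos: [500.2, 263.9, 79.5]
tcp_rot: [3.14, -0.001, 1.383]
contact_force: [0.6, 0.2, -3.5]
grip_width: 34.0
finger_force: 30.0
[500.14 263.88  79.43] [ 3.14 -0.    1.38] [-0.75 -0.12 -3.83]
[array([193.86, 129.55]), array([372.62, 129.51])]
[[467.92 338.14  53.83]
 [558.21 321.06  53.83]] -0.1869668583726827 [500.79 264.75]
```

```bash
python3 -m pendant '[[[-0.017,0,-0.1],[0,0,0],-1],[[0,0,-0.1],[0,0,0],-1],[[0,0,-0.1],[0,0,0],-1],[[0,0,-0.08],[0,0,0],-1],[[0,0,-0.04],[0,0,0],-1],[[0,0,0],[0,0,0],-1],[[0,0,0],[0,0,0],-1],[[0,0,0],[0,0,0],-1],[[0,0,0],[0,0,0],-1],[[0,0,0],[0,0,0],-1]]'
```

```text
time: 12.07
tool_pos: [499.4, 263.8, 66.3]
tcp_rot: [3.141, -0.0, 1.383]
contact_force: [0.4, -0.6, -4.0]
grip_width: 34.1
finger_force: 30.0
```

```bash
python3 -m pendant '[[[0,0,-0.03],[0,0,0],-1],[[0,0,-0.03],[0,0,0],-1],[[0,0,-0.02],[0,0,0],-1],[[0,0,0],[0,0,0],-1],[[0,0,0],[0,0,0],-1],[[0,0,0],[0,0,0],-1],[[0,0,0],[0,0,0],-1],[[0,0,0],[0,0,0],-1],[[0,0,0],[0,0,0],-1],[[0,0,0],[0,0,0],-1]]'
python3 - <<'E'
from posts import *
c=Cam("wrist");x=c.im[90:270,130:430]
show(cv2.resize(x,None,fx=2.5,fy=2.5),"w7.png")
E
```

```text
time: 12.9
tool_pos: [499.3, 263.7, 63.8]
tcp_rot: [3.141, -0.0, 1.383]
contact_force: [-0.2, -0.5, -2.7]
grip_width: 33.9
finger_force: 30.0
```

View pics/w7.png

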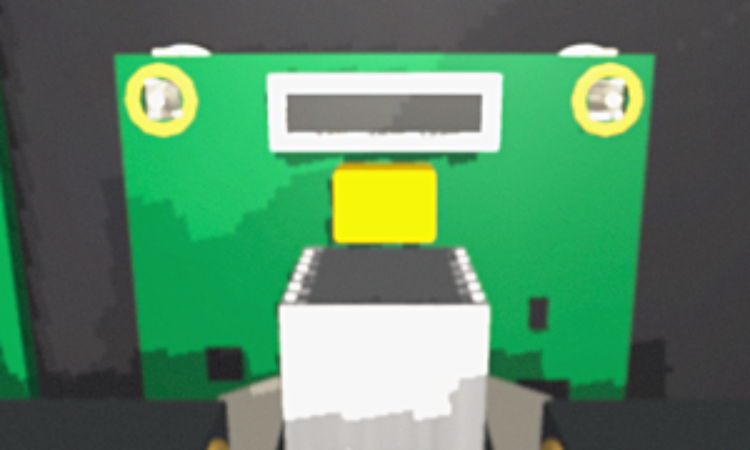

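Noses of posts 2 and 3 show inside their rings at about (162,100) and (608,100), and the weight is starting to transfer. I'll lower 1 mm, release and rise.

```bash
python3 -m pendant '[[[0,0,-0.02],[0,0,0],-1],[[0,0,-0.01],[0,0,0],-1],[[0,0,0],[0,0,0],-1],[[0,0,0],[0,0,0],0.4],[[0,0,0],[0,0,0],0.4],[[0,0,0],[0,0,0],0.4],[[0,0,0],[0,0,0],0.4],[[0,0,0],[0,0,0],0.4],[[0,0,0],[0,0,0],0.4],[[0,0,0],[0,0,0],0.4]]'
python3 -m pendant '[[[0,0,0.3],[0,0,0],0.4],[[0,0,0.7],[0,0,0],0.4],[[0,0,0.8],[0,0,0],0.4],[[0,0,0.4],[0,0,0],0.4],[[0,0,0],[0,0,0],-1],[[0,0,0],[0,0,0],-1],[[0,0,0],[0,0,0],-1],[[0,0,0],[0,0,0],-1],[[0,0,0],[0,0,0],-1],[[0,0,0],[0,0,0],-1]]'
python3 - <<'E'
from posts import *
np.set_printoptions(precision=1,suppress=True)
c=Cam("wrist");o=bot.get_obs();print(o["tool_pos"],o["tcp_rot"],o["contact_force"]);pickle.dump(dict(p=c.p,im=c.im),open("v8.pkl","wb"));show(c.im,"w8.png")
m=cv2.inRange(cv2.cvtColor(c.im,cv2.COLOR_BGR2HSV),(18,60,80),(32,255,255));n,l,st,ce=cv2.connectedComponentsWithStats(m)
q=[ce[k] for k in range(1,n) if 80<st[k,4]<480 and ce[k][1]<250];print(q)
z=38;H=c.plane(q,z);print(H)
y=-.1875;C=np.array([500.2,264.5]);R=np.array([[np.cos(y),-np.sin(y)],[np.sin(y),np.cos(y)]])
print("press",[C+R@v for v in([-46,-40],[-46,40],[46,40],[46,-40])])
E
```

```text
time: 13.78
tool_pos: [499.3, 263.8, 62.9]
tcp_rot: [3.141, -0.0, 1.383]
contact_force: [0.9, 0.6, -0.5]
grip_width: 64.4
finger_force: 0.0
time: 14.62
tool_pos: [498.9, 263.6, 128.0]
tcp_rot: [-3.14, 0.001, 1.383]
contact_force: [-0.5, 0.4, 0.6]
grip_width: 28.6
finger_force: 0.0
[499.  263.6 128.1] [-3.1  0.   1.4] [ 0.1 -0.2  0.4]
[array([219.7, 124.7]), array([348.2, 124.8])]
[[467.4 338.1  38. ]
 [556.9 321.1  38. ]]
press [array([447.6, 233.8]), array([462.5, 312.4]), array([552.8, 295.2]), array([537.9, 216.6])]
```

View pics/w8.png

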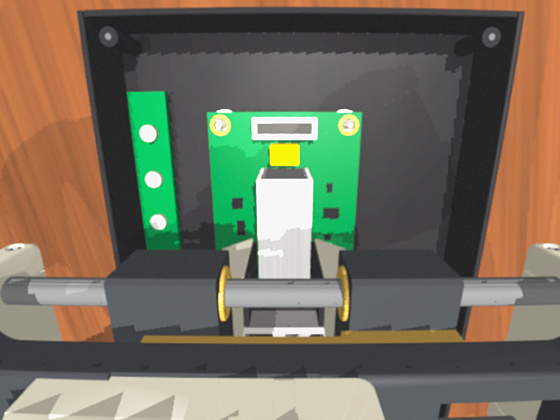

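Board hangs evenly on the noses, with rings 2 and 3 at (220,125) and (348,125). The gripper is closing. Going to press spot 1.

```bash
python3 -m pendant '[[[-0.6,-0.35,0],[0,0,0],-1],[[-0.6,-0.35,0],[0,0,0],-1],[[-0.51,-0.29,0],[0,0,0],-1],[[0,0,-0.5],[0,0,0],-1],[[0,0,-0.7],[0,0,0],-1],[[0,0,-0.7],[0,0,0],-1],[[0,0,-0.3],[0,0,0],-1],[[0,0,0],[0,0,0],-1],[[0,0,0],[0,0,0],-1],[[0,0,0],[0,0,0],-1]]'
python3 -m pendant '[[[0,0,-0.03],[0,0,0],-1],[[0,0,-0.03],[0,0,0],-1],[[0,0,-0.03],[0,0,0],-1],[[0,0,-0.03],[0,0,0],-1],[[0,0,0],[0,0,0],-1],[[0,0,0],[0,0,0],-1],[[0,0,0],[0,0,0],-1],[[0,0,0],[0,0,0],-1],[[0,0,0],[0,0,0],-1],[[0,0,0],[0,0,0],-1]]'
```

```text
time: 15.5
tool_pos: [448.7, 234.3, 63.7]
tcp_rot: [3.14, -0.001, 1.383]
contact_force: [-0.3, 0.5, 0.2]
grip_width: 0.1
finger_force: 0.0
time: 16.33
tool_pos: [448.0, 234.0, 59.2]
tcp_rot: [3.142, 0.0, 1.383]
contact_force: [0.1, -0.4, -0.0]
grip_width: 0.4
finger_force: 0.0
```

```bash
python3 -m pendant '[[[0,0,-0.03],[0,0,0],-1],[[0,0,-0.03],[0,0,0],-1],[[0,0,-0.03],[0,0,0],-1],[[0,0,-0.03],[0,0,0],-1],[[0,0,-0.03],[0,0,0],-1],[[0,0,-0.02],[0,0,0],-1],[[0,0,0],[0,0,0],-1],[[0,0,0],[0,0,0],-1],[[0,0,0],[0,0,0],-1],[[0,0,0],[0,0,0],-1]]'
```

```text
time: 17.17
tool_pos: [448.0, 234.1, 54.2]
tcp_rot: [3.141, -0.0, 1.383]
contact_force: [-0.7, -0.4, -0.9]
grip_width: 0.3
finger_force: 0.0
```

```bash
python3 -m pendant '[[[0,0,-0.03],[0,0,0],-1],[[0,0,-0.03],[0,0,0],-1],[[0,0,0],[0,0,0],-1],[[0,0,0],[0,0,0],-1],[[0,0,0],[0,0,0],-1],[[0,0,0],[0,0,0],-1],[[0,0,0],[0,0,0],-1],[[0,0,0],[0,0,0],-1],[[0,0,0],[0,0,0],-1],[[0,0,0],[0,0,0],-1]]'
```

```text
time: 18.0
tool_pos: [448.1, 234.1, 52.4]
tcp_rot: [3.141, -0.0, 1.383]
contact_force: [0.9, -0.4, 0.5]
grip_width: 0.3
finger_force: 0.5
```

```bash
python3 -m pendant '[[[0,0,-0.03],[0,0,0],-1],[[0,0,-0.03],[0,0,0],-1],[[0,0,0],[0,0,0],-1],[[0,0,0],[0,0,0],-1],[[0,0,0],[0,0,0],-1],[[0,0,0],[0,0,0],-1],[[0,0,0],[0,0,0],-1],[[0,0,0],[0,0,0],-1],[[0,0,0],[0,0,0],-1],[[0,0,0],[0,0,0],-1]]'
```

```text
time: 18.83
tool_pos: [448.1, 234.1, 50.8]
tcp_rot: [3.141, -0.0, 1.383]
contact_force: [0.2, 0.8, 5.0]
grip_width: 0.2
finger_force: 2.5
```

```bash
python3 -m pendant '[[[0,0,-0.03],[0,0,0],-1],[[0,0,-0.02],[0,0,0],-1],[[0,0,0],[0,0,0],-1],[[0,0,0],[0,0,0],-1],[[0,0,0],[0,0,0],-1],[[0,0,0],[0,0,0],-1],[[0,0,0],[0,0,0],-1],[[0,0,0],[0,0,0],-1],[[0,0,0],[0,0,0],-1],[[0,0,0],[0,0,0],-1]]'
```

```text
time: 19.67
tool_pos: [448.2, 234.1, 49.8]
tcp_rot: [3.141, -0.0, 1.383]
contact_force: [-1.6, -0.2, 10.0]
grip_width: 0.2
finger_force: 4.8
```

```bash
python3 -m pendant '[[[0,0,-0.02],[0,0,0],-1],[[0,0,-0.02],[0,0,0],-1],[[0,0,0],[0,0,0],-1],[[0,0,0],[0,0,0],-1],[[0,0,0],[0,0,0],-1],[[0,0,0],[0,0,0],-1],[[0,0,0],[0,0,0],-1],[[0,0,0],[0,0,0],-1],[[0,0,0],[0,0,0],-1],[[0,0,0],[0,0,0],-1]]'
```

```text
time: 20.5
tool_pos: [448.2, 234.1, 48.5]
tcp_rot: [3.141, -0.0, 1.383]
contact_force: [-1.8, -0.6, 9.2]
grip_width: 0.4
finger_force: 4.2
```

```bash
python3 -m pendant '[[[0,0,-0.02],[0,0,0],-1],[[0,0,0],[0,0,0],-1],[[0,0,0],[0,0,0],-1],[[0,0,0],[0,0,0],-1],[[0,0,0],[0,0,0],-1],[[0,0,0],[0,0,0],-1],[[0,0,0],[0,0,0],-1],[[0,0,0],[0,0,0],-1],[[0,0,0],[0,0,0],-1],[[0,0,0],[0,0,0],-1]]'
```

```text
time: 21.33
tool_pos: [448.2, 234.1, 48.1]
tcp_rot: [3.141, -0.0, 1.383]
contact_force: [-0.6, -0.9, 10.5]
grip_width: 0.4
finger_force: 5.3
```

```bash
python3 -m pendant '[[[0,0,-0.02],[0,0,0],-1],[[0,0,-0.02],[0,0,0],-1],[[0,0,0],[0,0,0],-1],[[0,0,0],[0,0,0],-1],[[0,0,0],[0,0,0],-1],[[0,0,0],[0,0,0],-1],[[0,0,0],[0,0,0],-1],[[0,0,0],[0,0,0],-1],[[0,0,0],[0,0,0],-1],[[0,0,0],[0,0,0],-1]]'
```

```text
time: 22.17
tool_pos: [448.2, 234.1, 47.3]
tcp_rot: [3.14, -0.001, 1.383]
contact_force: [-2.4, -2.2, 14.4]
grip_width: 0.5
finger_force: 7.4
```

```bash
python3 -m pendant '[[[0,0,-0.02],[0,0,0],-1],[[0,0,-0.01],[0,0,0],-1],[[0,0,0],[0,0,0],-1],[[0,0,0],[0,0,0],-1],[[0,0,0],[0,0,0],-1],[[0,0,0],[0,0,0],-1],[[0,0,0],[0,0,0],-1],[[0,0,0],[0,0,0],-1],[[0,0,0],[0,0,0],-1],[[0,0,0],[0,0,0],-1]]'
```

```text
time: 23.0
tool_pos: [448.2, 234.1, 46.6]
tcp_rot: [3.14, -0.001, 1.383]
contact_force: [-3.3, -1.0, 16.8]
grip_width: 0.6
finger_force: 8.5
```

```bash
python3 -m pendant '[[[0,0,-0.02],[0,0,0],-1],[[0,0,-0.01],[0,0,0],-1],[[0,0,0],[0,0,0],-1],[[0,0,0],[0,0,0],-1],[[0,0,0],[0,0,0],-1],[[0,0,0],[0,0,0],-1],[[0,0,0],[0,0,0],-1],[[0,0,0],[0,0,0],-1],[[0,0,0],[0,0,0],-1],[[0,0,0],[0,0,0],-1]]'
```

```text
time: 23.83
tool_pos: [448.2, 234.1, 45.7]
tcp_rot: [3.14, -0.0, 1.383]
contact_force: [-3.1, -1.7, 17.2]
grip_width: 0.4
finger_force: 8.5
```

```bash
python3 -m pendant '[[[0,0,-0.02],[0,0,0],-1],[[0,0,-0.01],[0,0,0],-1],[[0,0,0],[0,0,0],-1],[[0,0,0],[0,0,0],-1],[[0,0,0],[0,0,0],-1],[[0,0,0],[0,0,0],-1],[[0,0,0],[0,0,0],-1],[[0,0,0],[0,0,0],-1],[[0,0,0],[0,0,0],-1],[[0,0,0],[0,0,0],-1]]'
```

```text
time: 24.67
tool_pos: [448.2, 234.1, 45.0]
tcp_rot: [3.14, -0.001, 1.383]
contact_force: [-4.2, -2.6, 19.7]
grip_width: 0.5
finger_force: 9.9
```

```bash
python3 -m pendant '[[[0,0,-0.02],[0,0,0],-1],[[0,0,-0.01],[0,0,0],-1],[[0,0,0],[0,0,0],-1],[[0,0,0],[0,0,0],-1],[[0,0,0],[0,0,0],-1],[[0,0,0],[0,0,0],-1],[[0,0,0],[0,0,0],-1],[[0,0,0],[0,0,0],-1],[[0,0,0],[0,0,0],-1],[[0,0,0],[0,0,0],-1]]'
```

```text
time: 25.5
tool_pos: [448.2, 234.1, 44.4]
tcp_rot: [3.14, -0.001, 1.383]
contact_force: [-5.2, -2.0, 22.4]
grip_width: 0.2
finger_force: 11.5
```

```bash
python3 -m pendant '[[[0,0,0.3],[0,0,0],-1],[[0,0,0.3],[0,0,0],-1],[[0.16,0.87,0],[0,0,0],-1],[[0.16,0.87,0],[0,0,0],-1],[[0.16,0.87,0],[0,0,0],-1],[[0,0,0],[0,0,0],-1],[[0,0,-0.12],[0,0,0],-1],[[0,0,-0.08],[0,0,0],-1],[[0,0,0],[0,0,0],-1],[[0,0,0],[0,0,0],-1]]'
```

```text
time: 26.33
tool_pos: [462.0, 311.3, 54.0]
tcp_rot: [-3.14, 0.001, 1.382]
contact_force: [0.4, -0.4, 0.2]
grip_width: 0.6
finger_force: 0.0
```

```bash
python3 -m pendant '[[[0,0,-0.03],[0,0,0],-1],[[0,0,-0.03],[0,0,0],-1],[[0,0,-0.03],[0,0,0],-1],[[0,0,-0.03],[0,0,0],-1],[[0,0,0],[0,0,0],-1],[[0,0,0],[0,0,0],-1],[[0,0,0],[0,0,0],-1],[[0,0,0],[0,0,0],-1],[[0,0,0],[0,0,0],-1],[[0,0,0],[0,0,0],-1]]'
```

```text
time: 27.17
tool_pos: [462.4, 312.4, 50.9]
tcp_rot: [3.141, -0.0, 1.383]
contact_force: [0.4, 0.3, 0.8]
grip_width: 0.1
finger_force: 0.5
```

```bash
python3 -m pendant '[[[0,0,-0.02],[0,0,0],-1],[[0,0,-0.02],[0,0,0],-1],[[0,0,-0.02],[0,0,0],-1],[[0,0,0],[0,0,0],-1],[[0,0,0],[0,0,0],-1],[[0,0,0],[0,0,0],-1],[[0,0,0],[0,0,0],-1],[[0,0,0],[0,0,0],-1],[[0,0,0],[0,0,0],-1],[[0,0,0],[0,0,0],-1]]'
```

```text
time: 28.0
tool_pos: [462.5, 312.4, 49.6]
tcp_rot: [3.141, -0.0, 1.383]
contact_force: [-1.1, -1.9, 6.9]
grip_width: 0.8
finger_force: 3.3
```

```bash
python3 -m pendant '[[[0,0,-0.02],[0,0,0],-1],[[0,0,-0.02],[0,0,0],-1],[[0,0,-0.02],[0,0,0],-1],[[0,0,0],[0,0,0],-1],[[0,0,0],[0,0,0],-1],[[0,0,0],[0,0,0],-1],[[0,0,0],[0,0,0],-1],[[0,0,0],[0,0,0],-1],[[0,0,0],[0,0,0],-1],[[0,0,0],[0,0,0],-1]]'
```

```text
time: 28.83
tool_pos: [462.5, 312.4, 47.9]
tcp_rot: [3.141, -0.0, 1.383]
contact_force: [-1.6, -1.4, 7.4]
grip_width: 0.8
finger_force: 3.4
```

```bash
python3 -m pendant '[[[0,0,-0.02],[0,0,0],-1],[[0,0,-0.02],[0,0,0],-1],[[0,0,0],[0,0,0],-1],[[0,0,0],[0,0,0],-1],[[0,0,0],[0,0,0],-1],[[0,0,0],[0,0,0],-1],[[0,0,0],[0,0,0],-1],[[0,0,0],[0,0,0],-1],[[0,0,0],[0,0,0],-1],[[0,0,0],[0,0,0],-1]]'
```

```text
time: 29.67
tool_pos: [462.5, 312.4, 47.1]
tcp_rot: [3.141, -0.0, 1.383]
contact_force: [-1.7, -2.7, 10.2]
grip_width: 0.6
finger_force: 5.4
```

```bash
python3 -m pendant '[[[0,0,-0.02],[0,0,0],-1],[[0,0,-0.02],[0,0,0],-1],[[0,0,-0.01],[0,0,0],-1],[[0,0,0],[0,0,0],-1],[[0,0,0],[0,0,0],-1],[[0,0,0],[0,0,0],-1],[[0,0,0],[0,0,0],-1],[[0,0,0],[0,0,0],-1],[[0,0,0],[0,0,0],-1],[[0,0,0],[0,0,0],-1]]'
```

```text
time: 30.5
tool_pos: [462.6, 312.5, 46.1]
tcp_rot: [3.14, -0.001, 1.383]
contact_force: [-4.1, -3.0, 14.3]
grip_width: 0.4
finger_force: 7.6
```

```bash
python3 -m pendant '[[[0,0,-0.02],[0,0,0],-1],[[0,0,-0.01],[0,0,0],-1],[[0,0,0],[0,0,0],-1],[[0,0,0],[0,0,0],-1],[[0,0,0],[0,0,0],-1],[[0,0,0],[0,0,0],-1],[[0,0,0],[0,0,0],-1],[[0,0,0],[0,0,0],-1],[[0,0,0],[0,0,0],-1],[[0,0,0],[0,0,0],-1]]'
```

```text
time: 31.33
tool_pos: [462.6, 312.5, 45.2]
tcp_rot: [3.141, -0.001, 1.383]
contact_force: [-3.0, -2.2, 15.7]
grip_width: 0.6
finger_force: 7.5
```

```bash
python3 -m pendant '[[[0,0,-0.02],[0,0,0],-1],[[0,0,-0.02],[0,0,0],-1],[[0,0,0],[0,0,0],-1],[[0,0,0],[0,0,0],-1],[[0,0,0],[0,0,0],-1],[[0,0,0],[0,0,0],-1],[[0,0,0],[0,0,0],-1],[[0,0,0],[0,0,0],-1],[[0,0,0],[0,0,0],-1],[[0,0,0],[0,0,0],-1]]'
```

```text
time: 32.17
tool_pos: [462.6, 312.5, 44.5]
tcp_rot: [3.14, -0.001, 1.383]
contact_force: [-5.4, -3.2, 19.1]
grip_width: 0.6
finger_force: 9.4
```

```bash
python3 -m pendant '[[[0,0,-0.02],[0,0,0],-1],[[0,0,0],[0,0,0],-1],[[0,0,0],[0,0,0],-1],[[0,0,0],[0,0,0],-1],[[0,0,0],[0,0,0],-1],[[0,0,0],[0,0,0],-1],[[0,0,0],[0,0,0],-1],[[0,0,0],[0,0,0],-1],[[0,0,0],[0,0,0],-1],[[0,0,0],[0,0,0],-1]]'
```

```text
time: 33.0
tool_pos: [462.6, 312.5, 44.1]
tcp_rot: [3.14, -0.001, 1.383]
contact_force: [-5.1, -3.4, 21.0]
grip_width: 0.3
finger_force: 10.3
```

```bash
python3 -m pendant '[[[0,0,-0.02],[0,0,0],-1],[[0,0,0],[0,0,0],-1],[[0,0,0],[0,0,0],-1],[[0,0,0],[0,0,0],-1],[[0,0,0.3],[0,0,0],-1],[[0,0,0.8],[0,0,0],-1],[[0,0,0.9],[0,0,0],-1],[[0.5,-0.1,0.3],[0,0,0],-1],[[0.9,-0.17,0],[0,0,0],-1],[[0.9,-0.17,0],[0,0,0],-1]]'
python3 -m pendant '[[[0.7,-0.14,0],[0,0,0],-1],[[0,0,0],[0,0,0],-1],[[0,0,-0.5],[0,0,0],-1],[[0,0,-0.7],[0,0,0],-1],[[0,0,-0.6],[0,0,0],-1],[[0,0,-0.15],[0,0,0],-1],[[0,0,-0.05],[0,0,0],-1],[[0,0,0],[0,0,0],-1],[[0,0,0],[0,0,0],-1],[[0,0,0],[0,0,0],-1]]'
```

```text
time: 33.83
tool_pos: [532.0, 299.7, 111.5]
tcp_rot: [3.14, -0.001, 1.385]
contact_force: [0.2, 1.4, -0.1]
grip_width: 0.1
finger_force: 0.0
time: 34.67
tool_pos: [552.1, 295.2, 50.7]
tcp_rot: [3.141, -0.0, 1.383]
contact_force: [-1.1, -0.5, 1.3]
grip_width: 0.3
finger_force: 0.7
```

```bash
python3 -m pendant '[[[0,0,-0.03],[0,0,0],-1],[[0,0,-0.03],[0,0,0],-1],[[0,0,-0.02],[0,0,0],-1],[[0,0,0],[0,0,0],-1],[[0,0,0],[0,0,0],-1],[[0,0,0],[0,0,0],-1],[[0,0,0],[0,0,0],-1],[[0,0,0],[0,0,0],-1],[[0,0,0],[0,0,0],-1],[[0,0,0],[0,0,0],-1]]'
```

```text
time: 35.5
tool_pos: [552.3, 295.2, 49.1]
tcp_rot: [3.141, -0.001, 1.383]
contact_force: [-4.7, -0.9, 8.7]
grip_width: 0.2
finger_force: 4.7
```

```bash
python3 -m pendant '[[[0,0,-0.02],[0,0,0],-1],[[0,0,-0.02],[0,0,0],-1],[[0,0,-0.01],[0,0,0],-1],[[0,0,0],[0,0,0],-1],[[0,0,0],[0,0,0],-1],[[0,0,0],[0,0,0],-1],[[0,0,0],[0,0,0],-1],[[0,0,0],[0,0,0],-1],[[0,0,0],[0,0,0],-1],[[0,0,0],[0,0,0],-1]]'
```

```text
time: 36.33
tool_pos: [552.3, 295.2, 48.0]
tcp_rot: [3.141, -0.001, 1.383]
contact_force: [-5.6, -2.0, 12.8]
grip_width: 0.7
finger_force: 6.2
```

```bash
python3 -m pendant '[[[0,0,-0.02],[0,0,0],-1],[[0,0,-0.02],[0,0,0],-1],[[0,0,0],[0,0,0],-1],[[0,0,0],[0,0,0],-1],[[0,0,0],[0,0,0],-1],[[0,0,0],[0,0,0],-1],[[0,0,0],[0,0,0],-1],[[0,0,0],[0,0,0],-1],[[0,0,0],[0,0,0],-1],[[0,0,0],[0,0,0],-1]]'
```

```text
time: 37.17
tool_pos: [552.3, 295.2, 47.2]
tcp_rot: [3.141, -0.001, 1.383]
contact_force: [-6.1, -2.3, 15.5]
grip_width: 0.4
finger_force: 7.3
```

```bash
python3 -m pendant '[[[0,0,-0.02],[0,0,0],-1],[[0,0,-0.02],[0,0,0],-1],[[0,0,0],[0,0,0],-1],[[0,0,0],[0,0,0],-1],[[0,0,0],[0,0,0],-1],[[0,0,0],[0,0,0],-1],[[0,0,0],[0,0,0],-1],[[0,0,0],[0,0,0],-1],[[0,0,0],[0,0,0],-1],[[0,0,0],[0,0,0],-1]]'
```

```text
time: 38.0
tool_pos: [552.4, 295.2, 46.3]
tcp_rot: [3.141, -0.001, 1.383]
contact_force: [-5.8, -1.7, 16.9]
grip_width: 0.5
finger_force: 8.4
```

```bash
python3 -m pendant '[[[0,0,-0.02],[0,0,0],-1],[[0,0,-0.02],[0,0,0],-1],[[0,0,0],[0,0,0],-1],[[0,0,0],[0,0,0],-1],[[0,0,0],[0,0,0],-1],[[0,0,0],[0,0,0],-1],[[0,0,0],[0,0,0],-1],[[0,0,0],[0,0,0],-1],[[0,0,0],[0,0,0],-1],[[0,0,0],[0,0,0],-1]]'
```

```text
time: 38.83
tool_pos: [552.4, 295.2, 45.4]
tcp_rot: [3.14, -0.001, 1.383]
contact_force: [-7.0, -2.5, 19.3]
grip_width: 0.5
finger_force: 9.4
```

```bash
python3 -m pendant '[[[0,0,-0.02],[0,0,0],-1],[[0,0,-0.01],[0,0,0],-1],[[0,0,0],[0,0,0],-1],[[0,0,0],[0,0,0],-1],[[0,0,0],[0,0,0],-1],[[0,0,0],[0,0,0],-1],[[0,0,0],[0,0,0],-1],[[0,0,0],[0,0,0],-1],[[0,0,0],[0,0,0],-1],[[0,0,0],[0,0,0],-1]]'
```

```text
time: 39.67
tool_pos: [552.4, 295.2, 44.5]
tcp_rot: [3.14, -0.001, 1.383]
contact_force: [-7.1, -2.1, 19.4]
grip_width: 0.3
finger_force: 9.2
```

```bash
python3 -m pendant '[[[0,0,-0.02],[0,0,0],-1],[[0,0,-0.01],[0,0,0],-1],[[0,0,0],[0,0,0],-1],[[0,0,0],[0,0,0],-1],[[0,0,0],[0,0,0],-1],[[0,0,0],[0,0,0],-1],[[0,0,0],[0,0,0],-1],[[0,0,0],[0,0,0],-1],[[0,0,0],[0,0,0],-1],[[0,0,0],[0,0,0],-1]]'
```

```text
time: 40.5
tool_pos: [552.4, 295.2, 44.0]
tcp_rot: [3.14, -0.001, 1.383]
contact_force: [-8.2, -2.8, 21.3]
grip_width: 0.3
finger_force: 10.5
```

```bash
python3 -m pendant '[[[0,0,-0.02],[0,0,0],-1],[[0,0,0],[0,0,0],-1],[[0,0,0],[0,0,0],-1],[[0,0,0.3],[0,0,0],-1],[[-0.1,-0.6,0.2],[0,0,0],-1],[[-0.2,-1,0],[0,0,0],-1],[[-0.18,-1,0],[0,0,0],-1],[[0,0,0],[0,0,0],-1],[[0,0,-0.1],[0,0,0],-1],[[0,0,0],[0,0,0],-1]]'
python3 -m pendant '[[[0,0,-0.03],[0,0,0],-1],[[0,0,-0.03],[0,0,0],-1],[[0,0,-0.02],[0,0,0],-1],[[0,0,0],[0,0,0],-1],[[0,0,0],[0,0,0],-1],[[0,0,0],[0,0,0],-1],[[0,0,0],[0,0,0],-1],[[0,0,0],[0,0,0],-1],[[0,0,0],[0,0,0],-1],[[0,0,0],[0,0,0],-1]]'
```

```text
time: 41.33
tool_pos: [538.3, 217.2, 52.0]
tcp_rot: [3.141, -0.0, 1.383]
contact_force: [-0.2, -0.5, 0.2]
grip_width: 0.6
finger_force: 0.0
time: 42.17
tool_pos: [538.0, 216.9, 50.0]
tcp_rot: [3.141, -0.0, 1.383]
contact_force: [0.1, -0.6, 0.6]
grip_width: 0.4
finger_force: 0.0
```

```bash
python3 -m pendant '[[[0,0,-0.03],[0,0,0],-1],[[0,0,-0.03],[0,0,0],-1],[[0,0,-0.02],[0,0,0],-1],[[0,0,0],[0,0,0],-1],[[0,0,0],[0,0,0],-1],[[0,0,0],[0,0,0],-1],[[0,0,0],[0,0,0],-1],[[0,0,0],[0,0,0],-1],[[0,0,0],[0,0,0],-1],[[0,0,0],[0,0,0],-1]]'
```

```text
time: 43.0
tool_pos: [538.0, 216.9, 47.6]
tcp_rot: [3.141, 0.0, 1.383]
contact_force: [-0.5, -0.4, 1.3]
grip_width: 0.8
finger_force: 0.8
```

```bash
python3 -m pendant '[[[0,0,-0.02],[0,0,0],-1],[[0,0,-0.02],[0,0,0],-1],[[0,0,0],[0,0,0],-1],[[0,0,0],[0,0,0],-1],[[0,0,0],[0,0,0],-1],[[0,0,0],[0,0,0],-1],[[0,0,0],[0,0,0],-1],[[0,0,0],[0,0,0],-1],[[0,0,0],[0,0,0],-1],[[0,0,0],[0,0,0],-1]]'
```

```text
time: 43.83
tool_pos: [538.0, 216.9, 46.8]
tcp_rot: [3.141, -0.0, 1.383]
contact_force: [-2.3, -1.4, 5.5]
grip_width: 0.2
finger_force: 2.9
```

```bash
python3 -m pendant '[[[0,0,-0.02],[0,0,0],-1],[[0,0,-0.02],[0,0,0],-1],[[0,0,-0.02],[0,0,0],-1],[[0,0,0],[0,0,0],-1],[[0,0,0],[0,0,0],-1],[[0,0,0],[0,0,0],-1],[[0,0,0],[0,0,0],-1],[[0,0,0],[0,0,0],-1],[[0,0,0],[0,0,0],-1],[[0,0,0],[0,0,0],-1]]'
```

```text
time: 44.67
tool_pos: [538.0, 216.9, 45.7]
tcp_rot: [3.141, -0.0, 1.383]
contact_force: [-3.8, -0.9, 11.6]
grip_width: 0.0
finger_force: 5.8
```

```bash
python3 -m pendant '[[[0,0,-0.02],[0,0,0],-1],[[0,0,-0.02],[0,0,0],-1],[[0,0,0],[0,0,0],-1],[[0,0,0],[0,0,0],-1],[[0,0,0],[0,0,0],-1],[[0,0,0],[0,0,0],-1],[[0,0,0],[0,0,0],-1],[[0,0,0],[0,0,0],-1],[[0,0,0],[0,0,0],-1],[[0,0,0],[0,0,0],-1]]'
```

```text
time: 45.5
tool_pos: [538.1, 216.9, 45.1]
tcp_rot: [3.141, -0.0, 1.383]
contact_force: [-4.5, -2.6, 15.6]
grip_width: 0.3
finger_force: 7.8
```

```bash
python3 -m pendant '[[[0,0,-0.02],[0,0,0],-1],[[0,0,-0.02],[0,0,0],-1],[[0,0,0],[0,0,0],-1],[[0,0,0],[0,0,0],-1],[[0,0,0],[0,0,0],-1],[[0,0,0],[0,0,0],-1],[[0,0,0],[0,0,0],-1],[[0,0,0],[0,0,0],-1],[[0,0,0],[0,0,0],-1],[[0,0,0],[0,0,0],-1]]'
```

```text
time: 46.33
tool_pos: [538.0, 216.9, 44.3]
tcp_rot: [3.141, -0.0, 1.383]
contact_force: [-6.3, -2.4, 20.2]
grip_width: 0.8
finger_force: 9.6
```

```bash
python3 -m pendant '[[[0,0,-0.02],[0,0,0],-1],[[0,0,-0.01],[0,0,0],-1],[[0,0,0],[0,0,0],-1],[[0,0,0],[0,0,0],-1],[[0,0,0],[0,0,0],-1],[[0,0,0],[0,0,0],-1],[[0,0,0],[0,0,0],-1],[[0,0,0],[0,0,0],-1],[[0,0,0],[0,0,0],-1],[[0,0,0],[0,0,0],-1]]'
```

```text
time: 47.17
tool_pos: [538.1, 216.9, 43.8]
tcp_rot: [3.14, -0.0, 1.383]
contact_force: [-7.0, -3.3, 22.3]
grip_width: 0.8
finger_force: 11.0
```

```bash
python3 -m pendant '[[[0,0,0.4],[0,0,0],-1],[[0,0,0.9],[0,0,0],-1],[[0,0,1],[0,0,0],-1],[[-0.8,0.15,0],[0,0,0],-1],[[-1,0.19,0],[0,0,0],-1],[[-0.9,0.17,0],[0,0,0],-1],[[-0.31,0.06,0],[0,0,0],-1],[[0,0,0],[0,0,0],-1],[[0,0,-0.6],[0,0,0],-1],[[0,0,-0.8],[0,0,0],-1]]'
python3 -m pendant '[[[0,0,-0.5],[0,0,0],-1],[[0,0,-0.15],[0,0,0],-1],[[0,0,-0.05],[0,0,0],-1],[[0,0,0],[0,0,0],-1],[[0,0,0],[0,0,0],-1],[[0,0,0],[0,0,0],-1],[[0,0,0],[0,0,0],-1],[[0,0,0],[0,0,0],-1],[[0,0,0],[0,0,0],-1],[[0,0,0],[0,0,0],-1]]'
```

```text
time: 48.0
tool_pos: [450.8, 234.8, 69.6]
tcp_rot: [3.135, -0.003, 1.383]
contact_force: [0.9, -0.4, 0.1]
grip_width: 0.6
finger_force: 0.0
time: 48.83
tool_pos: [448.2, 234.2, 47.6]
tcp_rot: [3.14, -0.001, 1.383]
contact_force: [1.4, -0.7, 1.5]
grip_width: 0.5
finger_force: 0.8
```

```bash
python3 -m pendant '[[[0,0,-0.03],[0,0,0],-1],[[0,0,-0.03],[0,0,0],-1],[[0,0,-0.03],[0,0,0],-1],[[0,0,0],[0,0,0],-1],[[0,0,0],[0,0,0],-1],[[0,0,0],[0,0,0],-1],[[0,0,0],[0,0,0],-1],[[0,0,0],[0,0,0],-1],[[0,0,0],[0,0,0],-1],[[0,0,0],[0,0,0],-1]]'
```

```text
time: 49.67
tool_pos: [448.2, 234.2, 45.7]
tcp_rot: [3.14, -0.001, 1.383]
contact_force: [-0.5, -1.0, 11.6]
grip_width: 0.8
finger_force: 6.0
```

```bash
python3 -m pendant '[[[0,0,-0.03],[0,0,0],-1],[[0,0,-0.03],[0,0,0],-1],[[0,0,0],[0,0,0],-1],[[0,0,0],[0,0,0],-1],[[0,0,0],[0,0,0],-1],[[0,0,0],[0,0,0],-1],[[0,0,0],[0,0,0],-1],[[0,0,0],[0,0,0],-1],[[0,0,0],[0,0,0],-1],[[0,0,0],[0,0,0],-1]]'
```

```text
time: 50.5
tool_pos: [448.2, 234.2, 44.5]
tcp_rot: [3.14, -0.001, 1.383]
contact_force: [-2.7, -3.1, 18.0]
grip_width: 0.6
finger_force: 9.2
```

```bash
python3 -m pendant '[[[0,0,0.4],[0,0,0],-1],[[0.14,0.8,0],[0,0,0],-1],[[0.18,1,0],[0,0,0],-1],[[0.15,0.81,0],[0,0,0],-1],[[0,0,-0.1],[0,0,0],-1],[[0,0,-0.1],[0,0,0],-1],[[0,0,-0.08],[0,0,0],-1],[[0,0,0],[0,0,0],-1],[[0,0,0],[0,0,0],-1],[[0,0,0],[0,0,0],-1]]'
python3 -m pendant '[[[0,0,-0.03],[0,0,0],-1],[[0,0,-0.03],[0,0,0],-1],[[0,0,-0.03],[0,0,0],-1],[[0,0,0],[0,0,0],-1],[[0,0,0],[0,0,0],-1],[[0,0,0],[0,0,0],-1],[[0,0,0],[0,0,0],-1],[[0,0,0],[0,0,0],-1],[[0,0,0],[0,0,0],-1],[[0,0,0],[0,0,0],-1]]'
```

```text
time: 51.33
tool_pos: [461.5, 312.0, 46.8]
tcp_rot: [-3.141, -0.001, 1.382]
contact_force: [-1.9, 3.4, 6.0]
grip_width: 0.4
finger_force: 3.0
time: 52.17
tool_pos: [461.5, 312.0, 45.2]
tcp_rot: [3.141, -0.001, 1.382]
contact_force: [-4.7, 2.4, 15.3]
grip_width: 0.5
finger_force: 7.4
```

```bash
python3 -m pendant '[[[0,0,-0.03],[0,0,0],-1],[[0,0,-0.02],[0,0,0],-1],[[0,0,0],[0,0,0],-1],[[0,0,0],[0,0,0],-1],[[0,0,0],[0,0,0],-1],[[0,0,0],[0,0,0],-1],[[0,0,0],[0,0,0],-1],[[0,0,0],[0,0,0],-1],[[0,0,0],[0,0,0],-1],[[0,0,0],[0,0,0],-1]]'
```

```text
time: 53.0
tool_pos: [461.5, 312.1, 44.3]
tcp_rot: [3.141, -0.002, 1.382]
contact_force: [-6.1, 1.8, 19.3]
grip_width: 0.1
finger_force: 9.9
```

```bash
python3 -m pendant '[[[0,0,0.4],[0,0,0],-1],[[0,0,0.9],[0,0,0],-1],[[0,0,0.8],[0,0,0],-1],[[0.8,-0.15,0],[0,0,0],-1],[[1,-0.19,0],[0,0,0],-1],[[0.9,-0.17,0],[0,0,0],-1],[[0.34,-0.06,0],[0,0,0],-1],[[0,0,0],[0,0,0],-1],[[0,0,-0.6],[0,0,0],-1],[[0,0,-0.7],[0,0,0],-1]]'
python3 -m pendant '[[[0,0,-0.4],[0,0,0],-1],[[0,0,-0.15],[0,0,0],-1],[[0,0,0],[0,0,0],-1],[[0,0,0],[0,0,0],-1],[[0,0,0],[0,0,0],-1],[[0,0,0],[0,0,0],-1],[[0,0,0],[0,0,0],-1],[[0,0,0],[0,0,0],-1],[[0,0,0],[0,0,0],-1],[[0,0,0],[0,0,0],-1]]'
```

```text
time: 53.83
tool_pos: [552.8, 294.5, 66.6]
tcp_rot: [3.14, -0.001, 1.382]
contact_force: [-0.2, 0.1, -0.3]
grip_width: 0.5
finger_force: 0.0
time: 54.67
tool_pos: [553.1, 295.3, 49.8]
tcp_rot: [3.141, -0.0, 1.383]
contact_force: [0.5, -0.1, 0.2]
grip_width: 0.5
finger_force: 0.0
```

```bash
python3 -m pendant '[[[0,0,-0.05],[0,0,0],-1],[[0,0,-0.05],[0,0,0],-1],[[0,0,-0.03],[0,0,0],-1],[[0,0,-0.02],[0,0,0],-1],[[0,0,0],[0,0,0],-1],[[0,0,0],[0,0,0],-1],[[0,0,0],[0,0,0],-1],[[0,0,0],[0,0,0],-1],[[0,0,0],[0,0,0],-1],[[0,0,0],[0,0,0],-1]]'
```

```text
time: 55.5
tool_pos: [553.2, 295.3, 46.3]
tcp_rot: [3.141, -0.0, 1.383]
contact_force: [-2.7, -0.2, 8.6]
grip_width: 0.7
finger_force: 4.4
```

```bash
python3 -m pendant '[[[0,0,-0.03],[0,0,0],-1],[[0,0,-0.03],[0,0,0],-1],[[0,0,0],[0,0,0],-1],[[0,0,0],[0,0,0],-1],[[0,0,0],[0,0,0],-1],[[0,0,0],[0,0,0],-1],[[0,0,0],[0,0,0],-1],[[0,0,0],[0,0,0],-1],[[0,0,0],[0,0,0],-1],[[0,0,0],[0,0,0],-1]]'
```

```text
time: 56.33
tool_pos: [553.2, 295.3, 45.3]
tcp_rot: [3.14, -0.001, 1.383]
contact_force: [-5.0, -2.0, 13.9]
grip_width: 0.4
finger_force: 7.1
```

```bash
python3 -m pendant '[[[0,0,-0.03],[0,0,0],-1],[[0,0,-0.02],[0,0,0],-1],[[0,0,0],[0,0,0],-1],[[0,0,0],[0,0,0],-1],[[0,0,0],[0,0,0],-1],[[0,0,0],[0,0,0],-1],[[0,0,0],[0,0,0],-1],[[0,0,0],[0,0,0],-1],[[0,0,0],[0,0,0],-1],[[0,0,0],[0,0,0],-1]]'
python3 -m pendant '[[[0,0,0.3],[0,0,0],-1],[[0,0,0.8],[0,0,0],-1],[[0,0,1],[0,0,0],-1],[[-0.4,-0.7,1],[0,0,0],-1],[[-0.4,-0.9,1],[0,0,0],-1],[[-0.4,-0.9,0.6],[0,0,0],-1],[[-0.4,-0.6,0],[0,0,0],-1],[[0,0,0],[0,0,0],-1],[[0,0,0],[0,0,0],-1],[[0,0,0],[0,0,0],-1]]'
python3 - <<'E'
from posts import *
np.set_printoptions(precision=1,suppress=True)
c=Cam("wrist")
m=cv2.inRange(cv2.cvtColor(c.im,cv2.COLOR_BGR2HSV),(18,60,80),(32,255,255));n,l,st,ce=cv2.connectedComponentsWithStats(m)
q=[ce[k] for k in range(1,n) if 40<st[k,4]<480 and ce[k][1]<262];print(np.array(q))
y=-.1875;C=np.array([500.2,264.5]);R=np.array([[np.cos(y),-np.sin(y)],[np.sin(y),np.cos(y)]])
for z in(30,34,38):print(z,c.proj([[*(C+R@v),z] for v in([-46,66],[46,66],[-46,-66],[46,-66])]).tolist())
E
```

```text
time: 57.17
tool_pos: [553.2, 295.4, 44.5]
tcp_rot: [3.14, -0.001, 1.383]
contact_force: [-7.1, -3.0, 18.9]
grip_width: 0.0
finger_force: 9.3
time: 58.0
tool_pos: [505.3, 202.8, 182.3]
tcp_rot: [3.142, -0.0, 1.383]
contact_force: [1.0, 0.4, -0.2]
grip_width: 0.4
finger_force: 0.0
[[317.3  51.7]
 [209.3  52.3]
 [217.9 201.4]
 [313.2 201.5]]
30 [[209.5824638908514, 52.72899270931353], [317.35919944863457, 52.518125616918866], [217.87966867561101, 201.75372235119778], [313.4948551602083, 201.74913098948653]]
34 [[208.51890004842338, 51.83434985804175], [317.8544509168677, 51.615462289543444], [217.04434514274578, 202.86868827394375], [313.88336143386874, 202.86514410014345]]
38 [[207.42427368714235, 50.91372627460606], [318.36423886012824, 50.686385227168444], [216.18747590473748, 204.01254807511035], [314.28192555490506, 204.01014462775618]]
```

All four rings match the projection at the home height (z = 30) within a pixel, and every post gave the stiff, home-like response under force. Handing in.

```bash
python3 -c "
from plant import bot
print(bot.close_job())"
```

```text
the job is handed in; nothing more can be done
None
```

The green board is on its four posts, socket end away from the fan, and handed in at 58 s. I pushed each post down with at most about 23 N. The final force readings and camera measurements show it fully home all round, though I had no pictures left to view the finished board.

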